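# Lock the window plate over the specimen

## Robot

A 6-joint arm with a two-finger parallel gripper is mounted at the origin on the work surface. World frame = base frame: x ahead of the robot, y to its left, z up, the work surface at z = 0. Lengths are in m, angles in rad, forces in N, time in s.
With the tool pointing down it reaches from about 0.325 to 0.925 m from the base axis. Payload 3.1 kg.
Tool frame: the origin (TCP) lies at the centre of the arm's flange, where the gripper is bolted on; the fingertips stand 173 mm ahead of it and the grasp point (between the pads) lies env.hold_point_z ahead of it (env.hold_point_z is the distance from the TCP to the grasp point, in m); z points along the fingers, y is the line along which they close (so a half turn about z gives the same grasp; the last joint's range is limited). The gripper opens to 85 mm and grips with 20 to 120 N. Pads are 22 mm wide; open, the fingers measure 114 mm over their backs; the gripper's body (76 mm by 85 mm) begins 54 mm behind the grasp point. The pads swing forward as they close: fully open they stand 13 mm farther back than shut.
Start: joints at [-1.396, 0.217, 1.613, -0, 1.311, -0.112], TCP at [0.177, -0.599, 0.405] pointing down, gripper open.
Joint ranges: [-2.75, 2.75], [-0.78, 2.1], [0.31, 2.55], [-1.13, 4.27], [0.13, 2.63], [-2.58, 2.58]. Speed limits (rad/s): [2.79, 2.79, 3.14, 3.14, 3.14, 3.14].

## Interface

Orientations are given as [roll, pitch, yaw] about the fixed x, y, z axes, in that order (R = Rz(yaw) Ry(pitch) Rx(roll)).
In Python, from plant import env, optics gives the robot as it stands. The module is installed in compiled form; this text tells all that it offers.
- The arm moves only by the tool send_rows, never from a script. Its argument "steps" is a list of rows, each an object with "dp": the shift along the tool's x, y, z each as a share of 500 mm, from -1 to 1, a list of three; "twist": the turn about the tool's z as a share of 2 pi rad, from -1 to 1; "gripper": the opening, from -1 (shut) to 1 (fully open). In form: [{"dp": [x, y, z], "twist": twist, "gripper": gripper}, ...]. A call has 1 to 12 rows; each row shifts and turns the commanded pose from where the row before left it, along the tool's axes as they then stand; what a row does not reach is not made up. A row lasts 1/8 s, in which the tool goes at most 62.5 mm and 10.7 degrees, less where a joint would pass 70% of its speed; a pose out of reach is approached as far as the arm can. A call with a number of a shift or a turn outside -1 to 1 is refused whole. A call with a gripper value outside its range is refused whole. The fingers move at their own pace and stop on an object; "newtons" is the grip in N (left out, the last holds). Time passes only in rows, so rows that do not move let the fingers close. It gives the time, the measured TCP pose, the force, the opening and the grip force at its end, in the units of the state.
- env.get_state(): the state, without advancing time (a new reading comes with each control period).
- optics.capture(name): name is "side" or "top" or "wrist"; returns a dict with "img" (480x640x3 uint8, red, green, blue), "z_map" (480x640 float32, m along the optical axis (not along the pixel's ray), 0 where there is no reading), "fov_y" (degrees; the focal length in pixels is half the picture's height over the tangent of half this angle, whatever the lens; pixels are square), "cx", "cy" (the principal point, pixels), "origin" and "orientation" of the camera in the world. Camera axes: x right, y down, z forward; pixel columns grow to the right and rows downward; lengths in m; the calibration is good to about 2 mm. A picture is of the moment at which its call begins.
- env.close_job(): hands the job in; it is judged then, once.
The state is a dict: "time": time; "joint_positions": joint angles; "qd": joint speeds; "joint_efforts": joint torques, N m; "ee_pos": TCP position; "orientation": TCP orientation; "wrist_force": force on the tool from outside, world axes, zero at the start; "torque": the same for the moment, N m; "finger_gap": finger opening in m; "grip_force": force on a finger pad.
Only numpy, scipy, OpenCV 4.12 (cv2) and the standard library are available. Lean on these libraries where they do the work, as an engineer would, in place of code of your own. Each camera call takes 0.05 s, during which the arm holds its last target. There are 200 camera calls.

## Task

Lock the steel window plate with the oblong eye onto the specimen carrier: tilt it so that its eye goes over the stud's wide head, lay it level, and push it home towards the stud end until it drops flat into the seat behind the end lip, its window over the specimen. Let go of it and leave everything else on the bench where it is.

Things in the scene. Friction and masses are not known exactly. Their poses are not given: they have to be found in the camera images.
- carrier: specimen carrier screwed to the bench (does not move): aluminium block, flat deck 15 mm above the bench. Origin on the bench under the middle of the stud's slot, z up, x from the stud towards the lipped end. Block x -40 to 108 mm, y -38 to 38 mm; open at the stud end (-x). The specimen, a black 25 mm disc flush in the deck, is centred at x = 34 mm
- stud_slot (a point): middle of the stud's slot, on the deck over the carrier's origin. An upright headed steel stud is clamped tight in this short slot, at y = 0 and anywhere within 5 mm of this point along the carrier's x: look or feel where it is. Shank 6 mm across; round flat head 32 mm across, 3 mm thick, its underside 12 mm and its top 15 mm above the deck
- seat (a point): carrier x = 90, y = 0, on the deck, at the foot of the end lip's inner face. End lip: 3 mm high, across the whole block, x 90 to 105 mm. Two side lips, 3 mm high, x 45 to 90 mm, inner faces at y = +-29 mm. Together they make a shallow seat for the plate's grip end
- window_plate: the plate to fit: loose flat steel, 4 mm thick, 50 mm wide (y), x -21.5 to 92 mm, 110 to 230 g, lying grip up. Origin: centre of its oblong eye on the underside; z up, x from eye to grip. Eye: open hole 23 mm along x, 38 mm along y, corners bevelled 3.5 mm. Window: 24 x 24 mm hole centred at x = 42 mm. Home: flat on the deck, x along the carrier's x, origin at carrier x -13.5 to -2 mm, y 0
- nose_bar (a point): middle of the eye's nose-side edge, plate x = -11.5 mm, on the underside. The nose bar, 10 mm wide (plate x -21.5 to -11.5), closes the eye at the end away from the grip. Tilted 30 to 40 degrees, grip end up, the nose bar fits between deck and head, entering from the carrier's -x side; with it against the shank the eye's other edge clears the head by 1 to 1.5 mm as the grip end comes down
- plate_grip (a point): middle of the top of the plate's grip: plate x = 70 mm, 24 mm above the underside. The grip is an upright black plastic block 30 mm along x (55 to 85), 12 mm wide (y), standing 20 mm above the plate. Laid down with the nose bar at the shank, the plate's grip end rests on the end lip; pushed towards the carrier's -x it drops 3 mm into the seat, at the latest when the eye's other edge meets the shank, 17 mm on
- screw_plate: the other window plate, same outline (113.5 x 50 x 4 mm, same window and grip) but with two small dark screw holes instead of an open oblong eye; does not belong on this carrier; origin and axes as window_plate; a bystander
- mount_a: loose black specimen mount, cylinder 25 mm across, 18 mm tall, origin at the centre of its underside; a bystander
- mount_b: a second loose mount, as mount_a; a bystander
- tweezers: steel tweezers lying flat, 130 mm long, 12 mm wide, 7 mm high, origin under the middle, x along them; a bystander
- dish: covered clear dish, 64 mm across, 15 mm tall, origin under its centre; a bystander
- dropper: amber dropper bottle, 32 mm across, 75 mm tall, origin under its centre; a bystander
- dust_cap: black eyepiece cap, 45 mm across, 16 mm tall, origin under its centre; a bystander
There are look-alikes about, which are no part of the job. Leave any red or turquoise look-alike of the window_plate alone. Several things look just like the carrier: the one meant starts farthest to the robot's right.

How it is judged:
At the end, for the whole second after the job is handed in: The window plate lies flat on the carrier's deck (tilt under 0.02 rad, underside within 1.5 mm of the deck), eye round the stud, its origin at carrier x -15.5 to 0 mm, within 6 mm of the centre line, so its grip end is down in the seat; at rest, released (x of window_plate in the frame of carrier between -0.0155 and 0 m and y of window_plate in the frame of carrier between -0.006 and 0.006 m and z of window_plate in the frame of carrier between 0.013 and 0.0165 m and angle between window_plate's own z axis and vertical below 0.02 rad and linear speed of window_plate below 0.01 m/s and contact force between the fingers and window_plate below 0.1 N); the robot touches nothing.
It fails at once if another thing on the bench is pushed more than 20 mm from its place (distance of any of screw_plate, mount_a, mount_b, tweezers, dish, dropper, dust_cap from where it was at the start of the episode above 0.02 m).
It also fails if it takes over 54 s, if anything falls off the work surface, if the arm or the gripper's body presses on something with over 40 N, if the wrist force passes 120 N, or if a joint passes its speed limit or range.

## Working session

There is one attempt and no reset: what is moved stays moved. The work goes in short steps, Python scripts to look and compute and a tool call to move; the robot and the scene stay as the last step left them, time stands still between calls to the robot, and variables do not carry over. Pictures are saved under pics/ and viewed, at most 11 in all, crops included, and the job is handed in when it is done.

Besides the shell and the picture viewer there is one more tool, called after "Call:" by a JSON object that holds its "op" and its "data". send_rows: Moves the arm, as the interface text tells. Shift numbers are shares of 500 mm and turn numbers shares of 2 pi rad, none past 1 either way. Its arguments: {"type":"object","properties":{"steps":{"type":"array"},"newtons":{"type":"number"}},"required":["steps"]}

```bash
mkdir -p pics
cat > h.py <<'E'
import numpy as np, cv2, pickle
from plant import env, optics
from scipy.spatial.transform import Rotation as R
def cap(n):
    c=optics.capture(n); pickle.dump(c,open(f'{n}.pkl','wb')); return c
def Rm(c):
    o=np.array(c['orientation'],float)
    return o if o.shape==(3,3) else R.from_euler('xyz',o).as_matrix()
def f(c): return 240/np.tan(np.radians(c['fov_y'])/2)
def ray(c,u,v):
    d=np.array([(u-c['cx'])/f(c),(v-c['cy'])/f(c),1.]); return Rm(c)@d
def onplane(c,u,v,z):
    d=ray(c,u,v); o=np.array(c['origin']); return o+d*(z-o[2])/d[2]
def pt(c,u,v):
    return np.array(c['origin'])+ray(c,u,v)*c['z_map'][int(round(v)),int(round(u))]
def proj(c,p):
    q=Rm(c).T@(np.array(p)-c['origin']); return c['cx']+f(c)*q[0]/q[2], c['cy']+f(c)*q[1]/q[2]
def save(c,name): cv2.imwrite(f'pics/{name}.png',c['img'][:,:,::-1])
E
python3 - <<'E'
from h import *
for n in ['top','side','wrist']:
    c=cap(n); save(c,n+'0'); print(n,c['fov_y'],c['cx'],c['cy'],c['origin'],c['orientation'])
print(env.get_state(), env.hold_point_z)
E
```

```text
top 44.82447504768883 318.15341878083166 240.58271155004405 [ 0.5006694  -0.01913831  1.22498871] [-3.09373279  0.02807296 -1.58766689]
side 42.85144988768373 321.5350951047904 238.85523903103584 [-0.13740852  0.70335257  0.71048124] [-2.16341030e+00  2.05614132e-03 -2.36188478e+00]
wrist 62.90008948795426 319.2940330811416 235.4566244879907 [ 0.25436101 -0.57614917  0.37215537] [ 2.82175434e+00  2.81433956e-03 -1.28448799e+00]
{'time': 0.15, 'joint_positions': array([-1.39623425e+00,  2.17573029e-01,  1.61461383e+00,  2.67038005e-06,
        1.31131434e+00, -1.12191859e-01]), 'qd': array([-0.00094238, -0.0024356 , -0.00355356,  0.00016349,  0.00086172,
       -0.00041594]), 'joint_efforts': array([-7.27371298e-05, -3.97453773e+01, -3.04415667e+01, -1.28508736e-04,
        5.84961759e-03, -1.04561639e-06]), 'ee_pos': array([ 0.17674592, -0.59915583,  0.40364758]), 'orientation': array([-3.13969639e+00, -2.16237991e-04,  2.86753041e-01]), 'wrist_force': array([ 0.72060979,  0.10529165, -1.07433656]), 'torque': array([ 0.04094775,  0.00830394, -0.01974505]), 'grip_force': 0.0, 'finger_gap': 0.0858181410745558} 0.1547
```

View pics/top0.png

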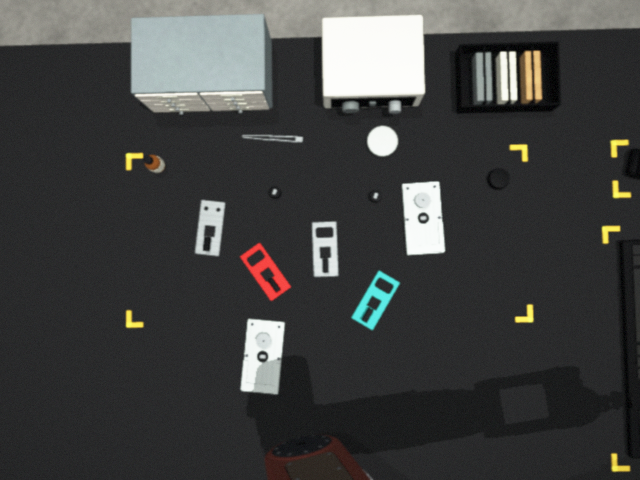

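View pics/side0.png

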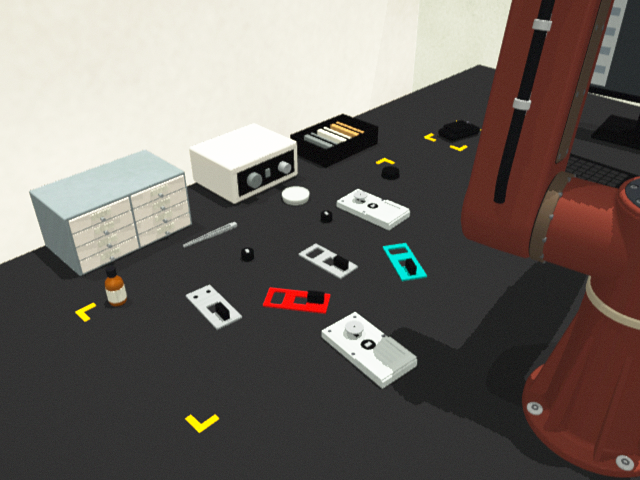

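Candidates for the window plate are grey (325,250), with the oblong eye at (324,231); grey (210,228), which has two screw holes and so is screw_plate; red (266,271); and turquoise (376,300). I choose (325,250). For the carrier there are (423,218) and (263,356). Image right is the robot's right, so I choose (423,218), whose stud end is away from the robot.

Run:
```python
from h import *
c=pickle.load(open('top.pkl','rb')); img=c['img']
g=img.min(axis=2)
for name,(x0,y0,x1,y1),z,th in [('plate',(300,210,350,290),.004,90),('carrier',(390,170,460,265),.015,120)]:
    m=np.zeros(g.shape,np.uint8); m[y0:y1,x0:x1]=(g[y0:y1,x0:x1]>th)*255
    cs,_=cv2.findContours(m,cv2.RETR_EXTERNAL,cv2.CHAIN_APPROX_NONE)
    k=max(cs,key=cv2.contourArea)
    P=np.array([onplane(c,u,v,z)[:2] for u,v in k[:,0]])
    r=cv2.minAreaRect((P*1000).astype(np.float32)); print(name,r); print(cv2.boxPoints(r))
# stud head: depth points
z=np.array([[pt(c,u,v)[2] for u in range(410,436)] for v in range(188,214)])
vv,uu=np.where((z>.024)&(z<.04)); print('head',len(uu),[np.round(onplane(c,uu.mean()+410,vv.mean()+188,.03),4)])
print('grip',pt(c,325,257),pt(c,324,230))
s=pickle.load(open('side.pkl','rb'))
a=cv2.resize(img[175:330,190:460],None,fx=2.9,fy=2.9,interpolation=cv2.INTER_CUBIC)
cv2.imwrite('pics/crop1.png',a[:,:,::-1])
```

```text
plate ((542.5813598632812, 0.7851734161376953), (116.36214447021484, 53.95938491821289), 1.1425929069519043)
[[483.8739    26.59933 ]
 [484.94983  -27.349323]
 [601.2888   -25.028984]
 [600.2129    28.91967 ]]
carrier ((602.9860229492188, -204.77853393554688), (150.5504608154297, 79.97090911865234), 2.6913657188415527)
[[ 525.91626 -168.37181]
 [ 529.6714  -248.2545 ]
 [ 680.0558  -241.18526]
 [ 676.30066 -161.30257]]
head 185 [array([ 0.6389, -0.2032,  0.03  ])]
grip [ 5.25106423e-01  4.51389360e-04 -1.04588051e-03] [0.58196724 0.00152792 0.00138482]
```

View pics/crop1.png

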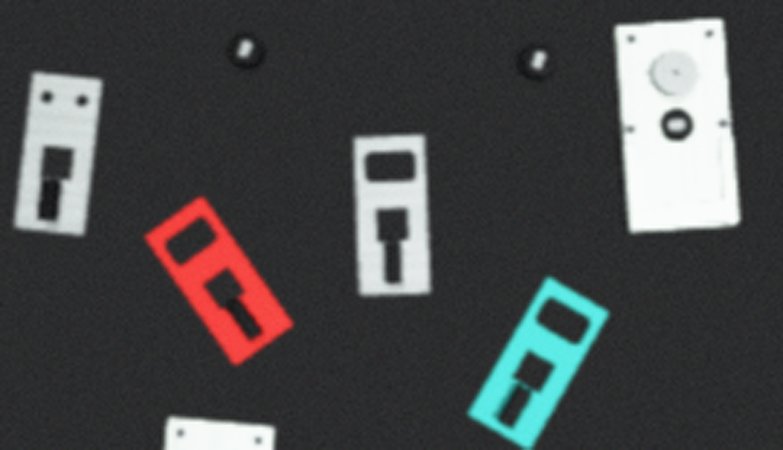

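The crop shows the window plate at (390,215) with its open oblong eye at (390,165), pointing away from the robot. The carrier is on the right, with the stud head at (673,72) and the specimen at (677,125). Sizes and heights match. I'm moving above the grip.

Call:
{"op": "send_rows", "data": {"steps": [{"dp": [0,0,0],"twist": 0.02125,"gripper": 1},{"dp": [0,0,0],"twist": 0.02125,"gripper": 1},{"dp": [0.06,-0.104,0],"twist": 0,"gripper": 1},{"dp": [0.06,-0.104,0],"twist": 0,"gripper": 1},{"dp": [0.06,-0.104,0],"twist": 0,"gripper": 1},{"dp": [0.06,-0.104,0],"twist": 0,"gripper": 1},{"dp": [0.06,-0.104,0],"twist": 0,"gripper": 1},{"dp": [0.06,-0.104,0],"twist": 0,"gripper": 1},{"dp": [0.06,-0.104,0],"twist": 0,"gripper": 1},{"dp": [0.06,-0.104,0],"twist": 0,"gripper": 1},{"dp": [0.06,-0.104,0],"twist": 0,"gripper": 1},{"dp": [0.06,-0.104,0],"twist": 0,"gripper": 1}]}}

```text
time: 1.65
ee_pos: [0.4669, -0.0717, 0.4047]
orientation: [3.141, -0.0, 0.02]
wrist_force: [0.8, -0.5, -0.5]
finger_gap: 0.0854
grip_force: 0.0
```

Call:
{"op": "send_rows", "data": {"steps": [{"dp": [0.043,-0.072,0.06],"twist": 0,"gripper": 1},{"dp": [0.043,-0.072,0.06],"twist": 0,"gripper": 1},{"dp": [0,0,0.08],"twist": 0,"gripper": 1},{"dp": [0,0,0],"twist": 0,"gripper": 1},{"dp": [0,0,0],"twist": 0,"gripper": 1}]}}

```text
time: 2.28
ee_pos: [0.5084, -0.0011, 0.3056]
orientation: [3.141, -0.001, 0.019]
wrist_force: [0.5, 0.1, 0.6]
finger_gap: 0.0853
grip_force: 0.0
```

Run:
```python
from h import *
c=cap('wrist'); save(c,'w1'); s=env.get_state(); print(s['time'],s['ee_pos'],s['orientation'],s['finger_gap'],s['wrist_force']); print(c['origin'],c['orientation'])
```

```text
2.325 [ 0.50876159 -0.00136629  0.30652603] [ 3.14109714e+00 -2.93941003e-03  1.89524449e-02] 0.08582748407042821 [ 0.14106424 -0.97972865  0.0854203 ]
[5.89309327e-01 4.06722202e-04 2.74409077e-01] [ 2.82235385e+00  3.79656631e-04 -1.55203125e+00]
```

View pics/w1.png

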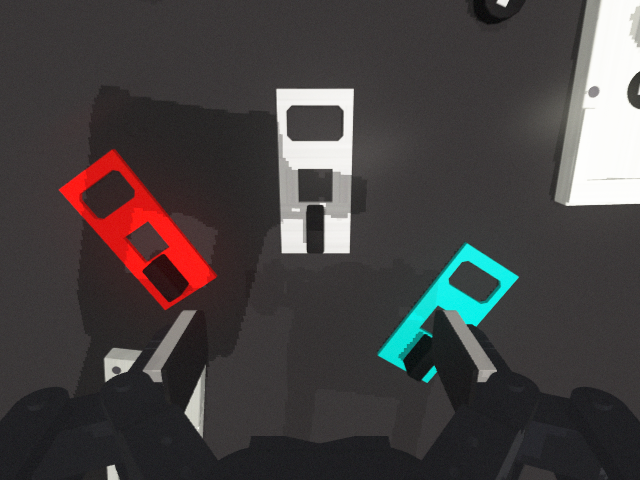

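The plate is straight below: eye at (315,123), grip top at (315,205–252), with red on the left and turquoise on the right, both clear of the fingers.

```bash
cat > meas.py <<'E'
from h import *
c=pickle.load(open('wrist.pkl','rb'))
g=c['img'].min(axis=2); m=np.zeros(g.shape,np.uint8); m[70:270,265:365]=(g[70:270,265:365]>100)*255
m=cv2.morphologyEx(m,cv2.MORPH_CLOSE,np.ones((9,9)))
cs,_=cv2.findContours(m,cv2.RETR_EXTERNAL,cv2.CHAIN_APPROX_NONE); k=max(cs,key=cv2.contourArea)
P=np.array([onplane(c,u,v,.004)[:2] for u,v in k[:,0]])
print(cv2.minAreaRect((P*1000).astype(np.float32)))
for uv in [(277,89),(353,89),(350,253),(281,253)]: print(onplane(c,*uv,.004))
print('grip top',onplane(c,315,205,.024),onplane(c,315,252,.024),pt(c,315,225))
E
python3 meas.py
```

```text
((543.2014770507812, 2.745553970336914), (113.8867416381836, 50.648433685302734), 1.0962976217269897)
[0.59906611 0.02802294 0.004     ]
[ 0.59998673 -0.02106953  0.004     ]
[ 0.48675986 -0.024038    0.004     ]
[0.48579875 0.02678219 0.004     ]
grip top [0.52751339 0.00215634 0.024     ] [0.49462172 0.00165205 0.024     ] [0.51347604 0.00195386 0.02281743]
```

Call:
{"op": "send_rows", "data": {"steps": [{"dp": [0,-0.007,0.08],"twist": 0,"gripper": -0.1},{"dp": [0,0,0.08],"twist": 0,"gripper": -0.1},{"dp": [0,0,0.06],"twist": 0,"gripper": -0.1},{"dp": [0,0,0.021],"twist": 0,"gripper": -0.1},{"dp": [0,0,0],"twist": 0,"gripper": -1},{"dp": [0,0,0],"twist": 0,"gripper": -1},{"dp": [0,0,0],"twist": 0,"gripper": -1},{"dp": [0,0,0],"twist": 0,"gripper": -1}], "newtons": 20}}

```text
time: 3.32
ee_pos: [0.5091, 0.0024, 0.186]
orientation: [3.141, -0.003, 0.02]
wrist_force: [-0.9, -0.3, 6.5]
finger_gap: 0.0115
grip_force: 23.6
```

Call:
{"op": "send_rows", "data": {"steps": [{"dp": [0.002,0,-0.01],"twist": 0,"gripper": -1},{"dp": [0.003,0,-0.01],"twist": 0,"gripper": -1},{"dp": [0.004,0,-0.01],"twist": 0,"gripper": -1},{"dp": [0.004,0,-0.01],"twist": 0,"gripper": -1},{"dp": [0,0,0],"twist": 0,"gripper": -1}]}}

```text
time: 3.95
ee_pos: [0.515, 0.0028, 0.2048]
orientation: [3.141, -0.001, 0.02]
wrist_force: [0.2, -0.7, -1.3]
finger_gap: 0.0114
grip_force: 22.6
```

Run:
```python
from h import *
c=cap('wrist'); d=cap('side')
cv2.imwrite('pics/g1.png',np.hstack([c['img'][:,160:480][:,:,::-1],cv2.resize(d['img'][200:360,240:400],(480,480),interpolation=cv2.INTER_CUBIC)[:,:,::-1]]))
s=env.get_state(); print(s['ee_pos'],s['wrist_force'],s['torque'])
```

```text
[0.51447377 0.00282807 0.20420607] [-0.10920909 -0.51591875 -2.32374914] [0.005907   0.02317324 0.08213776]
```

View pics/g1.png

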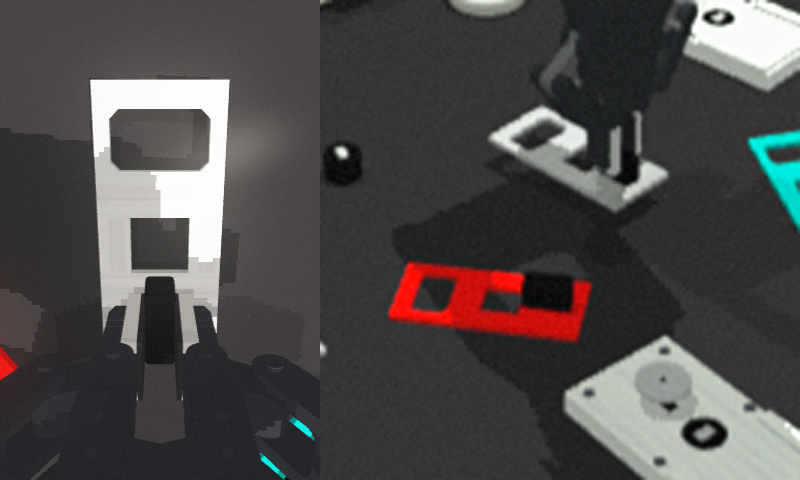

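The plate came up level in the pads, eye at (160,140) in the left half. It did not pivot under its own weight. Plan: slip the level nose under the fixed stud's head from the lip side and raise the grip, so the head levers the nose down. First I'll measure the held height and carrier from depth.

```bash
cat > tilt.py <<'E'
from h import *
def fit(c, yaw=.02):
    # plane of the held plate from wrist depth
    zm=c['z_map']; g=c['img'].min(axis=2)
    s=env.get_state(); tcp=np.array(s['ee_pos']); ya=s['orientation'][2]
    vv,uu=np.where((g[:330]>110)&(zm[:330]>0))
    D=np.stack([(uu-c['cx'])/f(c),(vv-c['cy'])/f(c),np.ones(len(uu))],1)*zm[vv,uu][:,None]
    P=D@Rm(c).T+c['origin']-tcp
    T=np.array([[np.cos(ya),np.sin(ya),0],[np.sin(ya),-np.cos(ya),0],[0,0,-1]])
    Q=P@T.T   # tool frame
    k=(abs(Q[:,1])<.028)&(Q[:,0]>-.02)&(Q[:,0]<.11)&(Q[:,2]>.15)&(Q[:,2]<.27)
    Q=Q[k]; uv=np.stack([uu,vv],1)[k]
    for _ in range(4):
        A=np.c_[Q[:,0],Q[:,1],np.ones(len(Q))]; co=np.linalg.lstsq(A,Q[:,2],rcond=None)[0]
        r=abs(A@co-Q[:,2]); m=r<max(.002,1.5*np.median(r)); Q=Q[m]; uv=uv[m]
    print('n',len(Q),'tilt',np.degrees(np.arctan(co[0])),'roll',np.degrees(np.arctan(co[1])),'top face tool z at x=0:',co[2],'res',np.median(r))
    e=np.percentile(Q[:,0],[.2,99.8]); print('x extent',e,'nose top tool',e[1],co[2]+co[0]*e[1],'y',np.percentile(Q[:,1],[.5,99.5]), 'tcp',tcp, 'F',s['wrist_force'],'t',s['time'])
if __name__=='__main__': fit(cap('wrist'))
E
python3 tilt.py
python3 - <<'E'
from h import *
c=pickle.load(open('top.pkl','rb')); zm=c['z_map']
print('deck z',[round(pt(c,u,v)[2],4) for u,v in [(410,230),(437,235),(412,250),(423,200),(422,202)]], 'bench',pt(c,480,250)[2])
s=pickle.load(open('side.pkl','rb'))
a=s['img'][185:235,330:415]
print(proj(s,[.6389,-.2032,.03]),pt(s,*proj(s,[.6389,-.2032,.03])))
E
```

```text
n 14368 tilt 0.8178857960926179 roll 0.0695246918485446 top face tool z at x=0: 0.18187559875560133 res 0.00039318706275784376
x extent [0.00346808 0.08970209] nose top tool 0.08970208633144724 0.1831561650832709 y [-0.02486779  0.02481662] tcp [0.51433752 0.0028149  0.20403424] F [ 0.36706402 -0.25701913 -1.960812  ] t 4.1
deck z [np.float64(0.0196), np.float64(0.0198), np.float64(0.0214), np.float64(0.0309), np.float64(0.0305)] bench -0.0007760026401768538
(np.float64(360.322474065904), np.float64(193.85586981984915)) [ 0.63444358 -0.19799591  0.03390632]
```

Call:
{"op": "send_rows", "data": {"steps": [{"dp": [0,0,-0.08],"twist": -0.0043,"gripper": -1},{"dp": [0,0,-0.06],"twist": 0,"gripper": -1},{"dp": [-0.0095,0.106,0],"twist": 0,"gripper": -1},{"dp": [-0.0095,0.106,0],"twist": 0,"gripper": -1},{"dp": [-0.0095,0.106,0],"twist": 0,"gripper": -1},{"dp": [-0.0095,0.106,0],"twist": 0,"gripper": -1},{"dp": [0,0,0],"twist": 0,"gripper": -1},{"dp": [0,0,0],"twist": 0,"gripper": -1}], "newtons": 60}}

```text
time: 5.1
ee_pos: [0.505, -0.2096, 0.2736]
orientation: [-3.14, 0.001, 0.046]
wrist_force: [-0.2, -0.4, -2.0]
finger_gap: 0.01
grip_force: 64.1
```

```bash
python3 tilt.py
python3 - <<'E'
from h import *
c=pickle.load(open('wrist.pkl','rb')); save(c,'w3'); print(proj(c,[.639,-.2035,.03]))
E
```

```text
n 8548 tilt 1.5239214374953125 roll 0.09266433944225608 top face tool z at x=0: 0.18182854031820006 res 0.00041514245024984464
x extent [0.01332955 0.06206912] nose top tool 0.0620691235175296 0.1834798099191204 y [-0.02438066  0.02523043] tcp [ 0.50505508 -0.20895422  0.27354816] F [ 0.08681709  0.72981139 -1.82702532] t 5.15
(np.float64(320.3680121152875), np.float64(-14.683635847694092))
```

View pics/w3.png

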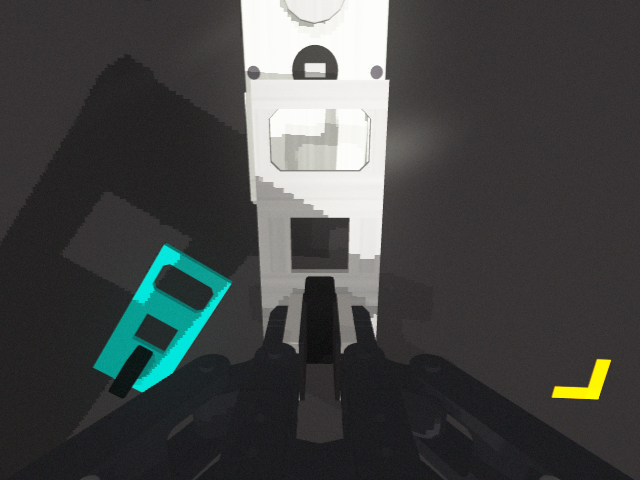

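Wrist view: the plate is held level (eye (320,140)) over the carrier, with the head's lower edge at (315,22), the specimen at (315,65) and the turquoise plate off to the left. The stud appears a few mm left of the plate's axis, so I'm computing that.

Run:
```python
from h import *
c=pickle.load(open('wrist.pkl','rb')); 
for n,uv,z in [('spec',(315,65),.015),('headlow',(315,22.5),.03),('L60',(242.5,60),.015),('R60',(388,60),.015),('L10',(240.5,10),.015),('R10',(388,10),.015),('noseL',(249,80),.0955),('noseR',(388.5,80),.0955)]: print(n,onplane(c,*uv,z)[:2])
g=c['img'].min(axis=2).astype(int); print([ (u,g[10,u]) for u in range(280,352,3)])
d=c['img'][:80,280:350]; m=(d.min(axis=2)<110).astype(np.uint8); vv,uu=np.where(m); print(uu.mean()+280, uu.min()+280,uu.max()+280,vv.min(),vv.max())
```

```text
spec [ 0.60574742 -0.20218196]
headlow [ 0.62329851 -0.20163288]
L60 [ 0.6064517  -0.16360376]
R60 [ 0.60993947 -0.24079358]
L10 [ 0.62994619 -0.16296639]
R10 [ 0.63333995 -0.23843144]
noseL [ 0.59282922 -0.18073071]
noseR [ 0.59502473 -0.22922442]
[(280, np.int64(251)), (283, np.int64(234)), (286, np.int64(199)), (289, np.int64(154)), (292, np.int64(234)), (295, np.int64(232)), (298, np.int64(236)), (301, np.int64(235)), (304, np.int64(238)), (307, np.int64(239)), (310, np.int64(238)), (313, np.int64(236)), (316, np.int64(238)), (319, np.int64(240)), (322, np.int64(238)), (325, np.int64(237)), (328, np.int64(239)), (331, np.int64(239)), (334, np.int64(240)), (337, np.int64(231)), (340, np.int64(234)), (343, np.int64(241)), (346, np.int64(252)), (349, np.int64(252))]
314.48521916411823 293 337 45 79
```

Call:
{"op": "send_rows", "data": {"steps": [{"dp": [0,-0.0046,0.05],"twist": 0,"gripper": -1},{"dp": [0,0,0.05],"twist": 0,"gripper": -1},{"dp": [0,0,0.033],"twist": 0,"gripper": -1},{"dp": [0,0,0],"twist": 0,"gripper": -1},{"dp": [0,0,0],"twist": 0,"gripper": -1}]}}

```text
time: 5.78
ee_pos: [0.5058, -0.2074, 0.2084]
orientation: [3.141, -0.001, 0.047]
wrist_force: [0.5, -0.7, -1.3]
finger_gap: 0.0102
grip_force: 64.1
```

Call:
{"op": "send_rows", "data": {"steps": [{"dp": [0.015,0,0],"twist": 0,"gripper": -1},{"dp": [0.015,0,0],"twist": 0,"gripper": -1},{"dp": [0.015,0,0],"twist": 0,"gripper": -1},{"dp": [0.015,0,0],"twist": 0,"gripper": -1},{"dp": [0.01,0,0],"twist": 0,"gripper": -1},{"dp": [0,0,0],"twist": 0,"gripper": -1}]}}

```text
time: 6.52
ee_pos: [0.5407, -0.2059, 0.2077]
orientation: [3.142, -0.0, 0.047]
wrist_force: [-0.4, 0.3, -1.2]
finger_gap: 0.0098
grip_force: 64.1
```

```bash
python3 tilt.py
python3 - <<'E'
from h import *
c=pickle.load(open('wrist.pkl','rb')); d=cap('side')
cv2.imwrite('pics/g2.png',np.hstack([c['img'][:,160:480][:,:,::-1],cv2.resize(d['img'][150:270,310:430],(480,480),interpolation=cv2.INTER_CUBIC)[:,:,::-1]]))
E
```

```text
n 15986 tilt -2.10430386691628 roll 0.08132878702180828 top face tool z at x=0: 0.18410944277648578 res 0.0008865771246381327
x extent [-0.00225805  0.10979887] nose top tool 0.10979886922871517 0.1800750421788867 y [-0.02476588  0.02488953] tcp [ 0.54033965 -0.20583659  0.2075644 ] F [ 0.01036848  0.87631635 -2.37329028] t 6.575
```

View pics/g2.png

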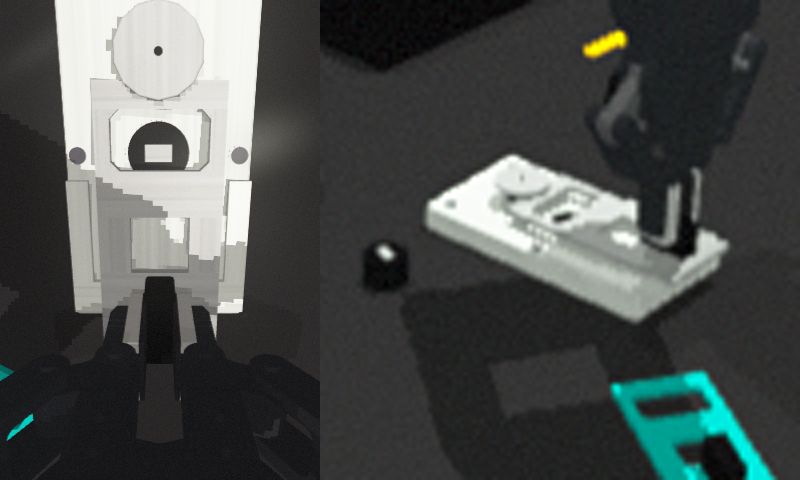

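The nose bar is under the head: plate edge at (160,80), head disc centre (158,50), aligned within about 1 mm. Now I raise the grip at low grip force so the head levers the nose down.

Call:
{"op": "send_rows", "data": {"steps": [{"dp": [0,0,0],"twist": 0,"gripper": -1},{"dp": [0,0,-0.006],"twist": 0,"gripper": -1},{"dp": [0.0037,0,-0.014],"twist": 0,"gripper": -1},{"dp": [0.0037,0,-0.014],"twist": 0,"gripper": -1},{"dp": [0.006,0,-0.0132],"twist": 0,"gripper": -1},{"dp": [0.006,0,-0.0132],"twist": 0,"gripper": -1},{"dp": [0,0,0],"twist": 0,"gripper": -1}], "newtons": 20}}

```text
time: 7.5
ee_pos: [0.5502, -0.2056, 0.2387]
orientation: [3.141, -0.0, 0.047]
wrist_force: [-2.5, -0.5, -3.8]
finger_gap: 0.0099
grip_force: 59.6
```

```bash
python3 - <<'E'
from h import *
c=pickle.load(open('wrist.pkl','rb')); print('head centre',onplane(c,318,50,.03),'nose',onplane(c,320,80,.0275))
E
python3 tilt.py
```

```text
head centre [ 0.639306  -0.2007298  0.03     ] nose [ 0.63000123 -0.20185215  0.0275    ]
n 12638 tilt 19.608722273449775 roll 0.17344135021458817 top face tool z at x=0: 0.18530594946104953 res 0.00046150803141681296
x extent [0.00287437 0.10989788] nose top tool 0.10989787993780897 0.22445767657795962 y [-0.02536429  0.02602532] tcp [ 0.55006678 -0.20555907  0.23844872] F [-2.55540353 -0.71187994 -4.32163908] t 7.55
```

Levering works: the tilt is 19.6°. I'm continuing to about 37°.

Call:
{"op": "send_rows", "data": {"steps": [{"dp": [0.0083,0,-0.0119],"twist": 0,"gripper": -1},{"dp": [0.0083,0,-0.0119],"twist": 0,"gripper": -1},{"dp": [0.007,0,-0.0075],"twist": 0,"gripper": -1},{"dp": [0.007,0,-0.0075],"twist": 0,"gripper": -1},{"dp": [0,0,0],"twist": 0,"gripper": -1}]}}

```text
time: 8.18
ee_pos: [0.5667, -0.2051, 0.2591]
orientation: [3.14, -0.004, 0.047]
wrist_force: [-1.0, 0.3, -1.8]
finger_gap: 0.0103
grip_force: 57.7
```

```bash
python3 tilt.py
```

```text
n 8280 tilt 31.017309966014455 roll -0.08575445509737613 top face tool z at x=0: 0.18209055789289652 res 0.0015276177406434305
x extent [0.00075531 0.10812547] nose top tool 0.10812546734994714 0.24710336130645022 y [-0.02681219  0.02683673] tcp [ 0.56617583 -0.20497177  0.25844447] F [ 0.15105819  0.15765587 -2.33655683] t 8.225
```

Run:
```python
from h import *
c=pickle.load(open('wrist.pkl','rb')); d=cap('side')
cv2.imwrite('pics/g3.png',np.hstack([c['img'][:,160:480][:,:,::-1],cv2.resize(d['img'][150:270,310:430],(480,480),interpolation=cv2.INTER_CUBIC)[:,:,::-1]]))
```

```text
(no output)
```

View pics/g3.png

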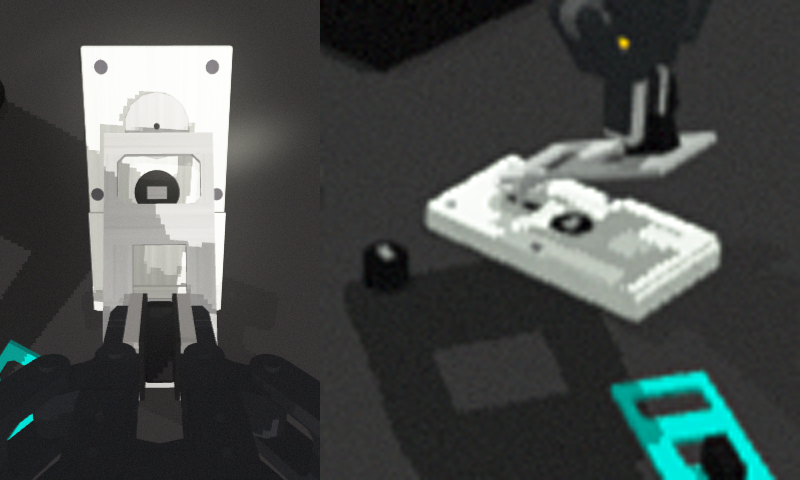

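The nose has slipped up past the head rim: its edge is at (158,132), over the head. The plate stays tilted in the pads. I'm raising it clear and measuring the tilt properly.

Call:
{"op": "send_rows", "data": {"steps": [{"dp": [0,0,-0.06],"twist": 0,"gripper": -1},{"dp": [0,0,0],"twist": 0,"gripper": -1},{"dp": [0,0,0],"twist": 0,"gripper": -1}], "newtons": 60}}

```text
time: 8.65
ee_pos: [0.565, -0.2047, 0.2867]
orientation: [-3.141, 0.0, 0.047]
wrist_force: [0.1, 0.2, -2.5]
finger_gap: 0.0101
grip_force: 58.8
```

```bash
cat > tilt2.py <<'E'
from h import *
def fit2(c,show=True):
    s=env.get_state(); tcp=np.array(s['ee_pos']); ya=s['orientation'][2]
    zm=c['z_map']; vv,uu=np.where((zm[:345]>0)&(c['img'][:345].min(axis=2)>100))
    D=np.stack([(uu-c['cx'])/f(c),(vv-c['cy'])/f(c),np.ones(len(uu))],1)*zm[vv,uu][:,None]
    T=np.array([[np.cos(ya),np.sin(ya),0],[np.sin(ya),-np.cos(ya),0],[0,0,-1]])
    Q=(D@Rm(c).T+c['origin']-tcp)@T.T
    k=(abs(Q[:,1])<.027)&(Q[:,0]>0)&(Q[:,0]<.1)&(Q[:,2]>.165)&(Q[:,2]<.3); Q=Q[k]
    rng=np.random.default_rng(0); best=None
    for _ in range(300):
        q=Q[rng.choice(len(Q),2)]
        if abs(q[0,0]-q[1,0])<.02: continue
        a=(q[1,2]-q[0,2])/(q[1,0]-q[0,0]); b=q[0,2]-a*q[0,0]
        if not .17<b<.2: continue
        n=(abs(Q[:,2]-a*Q[:,0]-b)<.0012).sum()
        if best is None or n>best[0]: best=(n,a,b)
    n,a,b=best; I=Q[abs(Q[:,2]-a*Q[:,0]-b)<.0015]; a,b=np.polyfit(I[:,0],I[:,2],1)
    xe=np.percentile(I[:,0],[.3,99.7]); yn=I[I[:,0]>xe[1]-.006][:,1]
    print('n',len(I),'tilt',round(np.degrees(np.arctan(a)),2),'b',round(b,4),'nose top edge tool x,z',xe[1].round(4),(a*xe[1]+b).round(4),'y',np.percentile(yn,[1,99]).round(4))
    th=np.arctan(a); t=np.array([np.cos(th),0,np.sin(th)]); dn=np.array([-np.sin(th),0,np.cos(th)])
    tip=np.array([xe[1],0,a*xe[1]+b]); W=lambda q:(q@T+tcp).round(4)
    print('world: nose top edge',W(tip),'nose bottom edge',W(tip+.004*dn),'eye far edge bottom',W(tip-.033*t+.004*dn),'grip end bottom',W(tip-.1135*t+.004*dn))
    print('tcp',tcp.round(4),'F',s['wrist_force'].round(1),'t',s['time'])
if __name__=='__main__': fit2(cap('wrist'))
E
python3 tilt2.py
```

```text
n 11273 tilt 23.82 b 0.1861 nose top edge tool x,z 0.0692 0.2167 y [-0.025   0.0238]
world: nose top edge [ 0.6339 -0.2013  0.0694] nose bottom edge [ 0.6323 -0.2014  0.0658] eye far edge bottom [ 0.6021 -0.2028  0.0791] grip end bottom [ 0.5285 -0.2062  0.1116]
tcp [ 0.5647 -0.2045  0.2861] F [-0.5  0.5 -2.5] t 8.7
```

Run:
```python
from h import *
c=pickle.load(open('wrist.pkl','rb')); g=c['img'].min(axis=2).astype(int); z=c['z_map']
for v in range(60,330,6): print(v, g[v,[272,300,319,340]], z[v,[272,300,319,340]].round(4))
```

```text
60 [232 254 254 254] [0.2211 0.2214 0.2192 0.2207]
66 [141 254 254 254] [0.221  0.2234 0.2218 0.2216]
72 [251 254 254 254] [0.2229 0.2228 0.2231 0.2237]
78 [254 254 254 254] [0.2238 0.2239 0.2241 0.2231]
84 [254 254 254 254] [0.225  0.224  0.225  0.2241]
90 [254 249 246 254] [0.2264 0.2263 0.2125 0.2264]
96 [254 234 245 254] [0.2266 0.2134 0.2131 0.2277]
102 [254 244 245 248] [0.2291 0.2147 0.2129 0.2134]
108 [253 243 245 248] [0.2287 0.2149 0.2146 0.2158]
114 [253 242 245 248] [0.23   0.2161 0.2156 0.2152]
120 [218 178  78 241] [0.2316 0.2165 0.2166 0.2175]
126 [216 178 179 181] [0.2316 0.2187 0.2183 0.2171]
132 [217 197 198 217] [0.2323 0.2189 0.2191 0.1809]
138 [231 233 234 235] [0.1805 0.1805 0.1798 0.1801]
144 [233 233 236 236] [0.1783 0.1798 0.1789 0.1799]
150 [234 234 236 237] [0.179  0.1796 0.1798 0.1792]
156 [231 206 228 243] [0.1796 0.1828 0.2381 0.    ]
162 [232 250  79 251] [0.1785 0.2391 0.2392 0.2394]
168 [232 185  69 253] [0.1791 0.2405 0.2408 0.2402]
174 [177  57 177 254] [0.1784 0.2402 0.2418 0.2412]
180 [172  56 172 254] [0.1791 0.2407 0.2417 0.2432]
186 [174 167  5
[... 532 characters left out ...]
58 0.2567 0.2558 0.2565]
252 [184 178 205 253] [0.1741 0.258  0.2577 0.257 ]
258 [185 177 204 253] [0.1752 0.2581 0.2582 0.2588]
264 [187 168 168 227] [0.1749 0.2569 0.2571 0.2575]
270 [191 178 178 248] [0.1748 0.2579 0.2579 0.2582]
276 [191 185 249 250] [0.1752 0.2599 0.2585 0.2602]
282 [190 249 250 250] [0.1733 0.2611 0.2612 0.2616]
288 [190  62  67  63] [0.1743 0.2807 0.2827 0.2812]
294 [191 147  64 143] [0.1728 0.1528 0.2845 0.1529]
300 [192 146 160 149] [0.172  0.1485 0.1732 0.1479]
306 [194 145  36 147] [0.1734 0.144  0.1533 0.1442]
312 [ 39 134  42 141] [0.149  0.1401 0.1536 0.1404]
318 [ 43 126  33 145] [0.1437 0.1353 0.1516 0.1359]
324 [ 40  76  39 149] [0.1394 0.1318 0.1529 0.1323]
```

The tilt is 24°, with the plate slid about 8 mm in the pads. With u the height of the eye's nose-side edge, entry at 24° needs u between 15−23·sinθ = 5.7 mm and 12−4·cosθ = 8.3 mm above the deck. The tip then clears, so it fits. I'm going over the head, then down on its far side.

Call:
{"op": "send_rows", "data": {"steps": [{"dp": [0.035,0,0],"twist": 0,"gripper": -1},{"dp": [0.035,0,0],"twist": 0,"gripper": -1},{"dp": [0,0,0.03],"twist": 0,"gripper": -1},{"dp": [0,0,0.03],"twist": 0,"gripper": -1},{"dp": [0,0,0],"twist": 0,"gripper": -1},{"dp": [0,0,0],"twist": 0,"gripper": -1}]}}

```text
time: 9.45
ee_pos: [0.5997, -0.2031, 0.2566]
orientation: [-3.141, 0.001, 0.047]
wrist_force: [0.4, -0.2, -1.2]
finger_gap: 0.01
grip_force: 58.8
```

```bash
python3 tilt2.py
python3 - <<'E'
from h import *
c=pickle.load(open('wrist.pkl','rb')); d=cap('side')
cv2.imwrite('pics/g4.png',np.hstack([c['img'][:,160:480][:,:,::-1],cv2.resize(d['img'][150:270,310:430],(480,480),interpolation=cv2.INTER_CUBIC)[:,:,::-1]]))
E
```

```text
n 11099 tilt 23.83 b 0.1879 nose top edge tool x,z 0.0686 0.2182 y [-0.0254  0.0234]
world: nose top edge [ 0.6686 -0.2     0.0392] nose bottom edge [ 0.667  -0.2001  0.0355] eye far edge bottom [ 0.6368 -0.2015  0.0489] grip end bottom [ 0.5633 -0.205   0.0814]
tcp [ 0.6001 -0.2032  0.2574] F [ 0.8 -0.3 -0.4] t 9.5
```

View pics/g4.png

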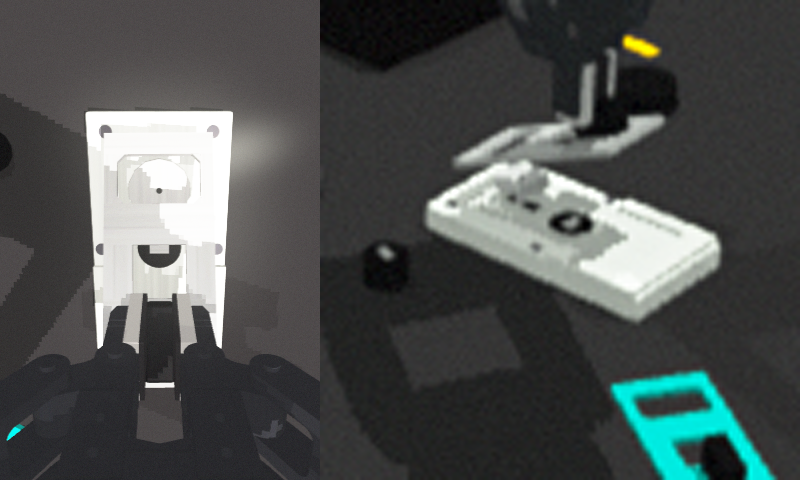

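The wrist half shows the head through the eye: head dot at (159,190), its far rim at row 157 just inside the eye's nose edge at row 154, and centred sideways. I'm descending gently, watching the force.

Call:
{"op": "send_rows", "data": {"steps": [{"dp": [0.001,0,0.015],"twist": 0,"gripper": -1},{"dp": [0,0,0.012],"twist": 0,"gripper": -1},{"dp": [0,0,0.004],"twist": 0,"gripper": -1},{"dp": [0,0,0],"twist": 0,"gripper": -1},{"dp": [0,0,0],"twist": 0,"gripper": -1}]}}

```text
time: 10.18
ee_pos: [0.6008, -0.2031, 0.242]
orientation: [3.141, -0.0, 0.047]
wrist_force: [-0.1, -0.3, -2.5]
finger_gap: 0.01
grip_force: 58.8
```

```bash
python3 tilt2.py
```

```text
n 11230 tilt 23.75 b 0.187 nose top edge tool x,z 0.0691 0.2174 y [-0.0251  0.0236]
world: nose top edge [ 0.6698 -0.1999  0.0247] nose bottom edge [ 0.6682 -0.2     0.021 ] eye far edge bottom [ 0.6381 -0.2014  0.0343] grip end bottom [ 0.5645 -0.2049  0.0667]
tcp [ 0.6008 -0.2032  0.2421] F [-0.2  0.5 -1.5] t 10.225
```

Call:
{"op": "send_rows", "data": {"steps": [{"dp": [0,0,0.003],"twist": 0,"gripper": -1},{"dp": [0,0,0.003],"twist": 0,"gripper": -1},{"dp": [0,0,0],"twist": 0,"gripper": -1},{"dp": [0,0,0],"twist": 0,"gripper": -1}]}}

```text
time: 10.72
ee_pos: [0.6007, -0.2031, 0.2388]
orientation: [-3.142, 0.0, 0.047]
wrist_force: [0.0, 0.0, -2.2]
finger_gap: 0.0096
grip_force: 58.8
```

Call:
{"op": "send_rows", "data": {"steps": [{"dp": [0,0,0.002],"twist": 0,"gripper": -1},{"dp": [0,0,0],"twist": 0,"gripper": -1},{"dp": [0,0,0],"twist": 0,"gripper": -1}]}}

```text
time: 11.1
ee_pos: [0.6007, -0.2031, 0.2378]
orientation: [-3.142, -0.0, 0.047]
wrist_force: [0.1, 0.0, -1.9]
finger_gap: 0.0098
grip_force: 58.8
```

Call:
{"op": "send_rows", "data": {"steps": [{"dp": [0,0,0.002],"twist": 0,"gripper": -1},{"dp": [0,0,0],"twist": 0,"gripper": -1},{"dp": [0,0,0],"twist": 0,"gripper": -1}]}}

```text
time: 11.48
ee_pos: [0.6008, -0.2031, 0.237]
orientation: [3.141, -0.0, 0.047]
wrist_force: [-0.6, -0.2, -1.1]
finger_gap: 0.0101
grip_force: 58.9
```

Call:
{"op": "send_rows", "data": {"steps": [{"dp": [0,0,0.002],"twist": 0,"gripper": -1},{"dp": [0,0,0],"twist": 0,"gripper": -1},{"dp": [0,0,0],"twist": 0,"gripper": -1}]}}

```text
time: 11.85
ee_pos: [0.6007, -0.2032, 0.2363]
orientation: [3.141, 0.0, 0.047]
wrist_force: [-2.8, 0.4, 4.4]
finger_gap: 0.0098
grip_force: 59.4
```

```bash
python3 tilt2.py
```

```text
n 12241 tilt 23.06 b 0.1867 nose top edge tool x,z 0.0698 0.2164 y [-0.0249  0.0237]
world: nose top edge [ 0.6704 -0.1999  0.0199] nose bottom edge [ 0.6688 -0.2     0.0162] eye far edge bottom [ 0.6385 -0.2014  0.0292] grip end bottom [ 0.5645 -0.2049  0.0607]
tcp [ 0.6007 -0.2032  0.2363] F [-3.6 -0.   5. ] t 11.9
```

Contact found (about +6 N): the eye's far edge is on the head top. I'm raising 1.2 mm and sliding the nose bar under the head, towards the robot.

Call:
{"op": "send_rows", "data": {"steps": [{"dp": [0,0,-0.0026],"twist": 0,"gripper": -1},{"dp": [0,0,0],"twist": 0,"gripper": -1},{"dp": [-0.006,0,0],"twist": 0,"gripper": -1},{"dp": [-0.006,0,0],"twist": 0,"gripper": -1},{"dp": [0,0,0],"twist": 0,"gripper": -1}]}}

```text
time: 12.52
ee_pos: [0.5944, -0.2033, 0.2369]
orientation: [-3.141, 0.0, 0.047]
wrist_force: [-0.5, -0.9, -0.2]
finger_gap: 0.0099
grip_force: 58.9
```

Call:
{"op": "send_rows", "data": {"steps": [{"dp": [-0.006,0,0],"twist": 0,"gripper": -1},{"dp": [-0.006,0,0],"twist": 0,"gripper": -1},{"dp": [0,0,0],"twist": 0,"gripper": -1}]}}

```text
time: 12.9
ee_pos: [0.5883, -0.2036, 0.237]
orientation: [-3.141, 0.001, 0.047]
wrist_force: [-0.9, -0.2, -1.5]
finger_gap: 0.0099
grip_force: 58.9
```

```bash
python3 tilt2.py
```

```text
n 13446 tilt 23.61 b 0.1871 nose top edge tool x,z 0.0865 0.2249 y [-0.0265  0.0265]
world: nose top edge [ 0.6748 -0.1996  0.0122] nose bottom edge [ 0.6732 -0.1997  0.0085] eye far edge bottom [ 0.643  -0.2011  0.0217] grip end bottom [ 0.5693 -0.2045  0.054 ]
tcp [ 0.5884 -0.2036  0.237 ] F [-0.3 -1.  -2.4] t 12.95
```

No resistance after 12 mm. I'm going on until it touches the shank.

Call:
{"op": "send_rows", "data": {"steps": [{"dp": [-0.004,0,0],"twist": 0,"gripper": -1},{"dp": [-0.004,0,0],"twist": 0,"gripper": -1},{"dp": [0,0,0],"twist": 0,"gripper": -1}]}}

```text
time: 13.32
ee_pos: [0.5845, -0.2038, 0.2369]
orientation: [-3.141, 0.0, 0.047]
wrist_force: [0.7, 0.3, -2.0]
finger_gap: 0.0098
grip_force: 58.8
```

Call:
{"op": "send_rows", "data": {"steps": [{"dp": [-0.003,0,0],"twist": 0,"gripper": -1},{"dp": [0,0,0],"twist": 0,"gripper": -1}]}}

```text
time: 13.58
ee_pos: [0.5833, -0.2039, 0.2372]
orientation: [3.142, -0.001, 0.047]
wrist_force: [0.1, 0.5, -2.5]
finger_gap: 0.01
grip_force: 58.8
```

Call:
{"op": "send_rows", "data": {"steps": [{"dp": [-0.003,0,0],"twist": 0,"gripper": -1},{"dp": [0,0,0],"twist": 0,"gripper": -1}]}}

```text
time: 13.82
ee_pos: [0.5822, -0.204, 0.2374]
orientation: [3.141, -0.002, 0.047]
wrist_force: [2.7, 1.4, -2.1]
finger_gap: 0.0096
grip_force: 58.6
```

Call:
{"op": "send_rows", "data": {"steps": [{"dp": [-0.003,0,0],"twist": 0,"gripper": -1},{"dp": [0,0,0],"twist": 0,"gripper": -1}]}}

```text
time: 14.08
ee_pos: [0.5813, -0.204, 0.2376]
orientation: [3.141, -0.005, 0.046]
wrist_force: [6.3, 1.6, -5.0]
finger_gap: 0.0098
grip_force: 58.5
```

Run:
```python
from h import *
c=cap('wrist'); d=cap('side')
cv2.imwrite('pics/g5.png',np.hstack([c['img'][:,160:480][:,:,::-1],cv2.resize(d['img'][150:270,310:430],(480,480),interpolation=cv2.INTER_CUBIC)[:,:,::-1]]))
```

```text
(no output)
```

View pics/g5.png

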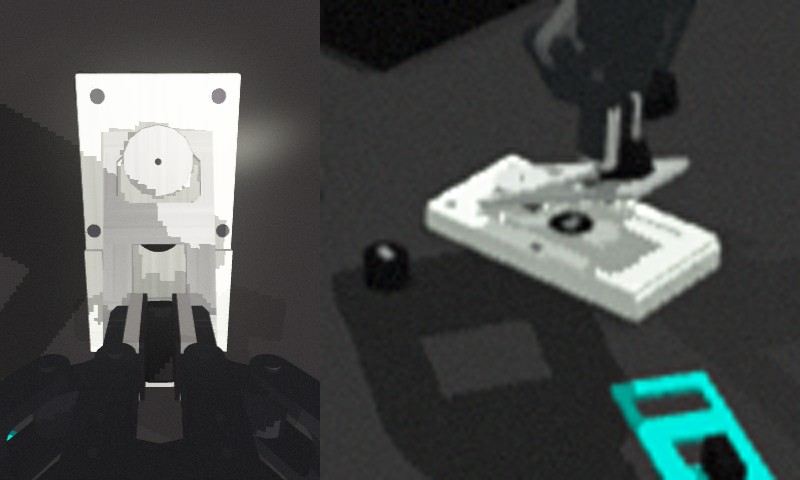

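The head disc (158,160) now covers the nose bar, the eye's far edge (row 203) is just outside the head's near rim (row 197), and the force says the nose bar is on the shank. I'm laying it down in an arc about the nose.

Call:
{"op": "send_rows", "data": {"steps": [{"dp": [0,0,0.004],"twist": 0,"gripper": -1},{"dp": [-0.0035,0,0.006],"twist": 0,"gripper": -1},{"dp": [-0.0035,0,0.006],"twist": 0,"gripper": -1},{"dp": [-0.0035,0,0.006],"twist": 0,"gripper": -1},{"dp": [0,0,0],"twist": 0,"gripper": -1}], "newtons": 30}}

```text
time: 14.8
ee_pos: [0.5756, -0.2048, 0.2269]
orientation: [3.14, -0.003, 0.046]
wrist_force: [5.3, -1.3, 0.0]
finger_gap: 0.0103
grip_force: 60.7
```

```bash
python3 tilt2.py
```

```text
n 14437 tilt 16.76 b 0.1854 nose top edge tool x,z 0.0974 0.2147 y [-0.0264  0.0263]
world: nose top edge [ 0.6729 -0.2003  0.0121] nose bottom edge [ 0.6717 -0.2003  0.0083] eye far edge bottom [ 0.6401 -0.2018  0.0178] grip end bottom [ 0.5632 -0.2054  0.041 ]
tcp [ 0.5756 -0.2048  0.2269] F [ 5.2 -0.8 -0.4] t 14.85
```

As planned: the tilt is 16.8° and the forces are small. Continuing.

Call:
{"op": "send_rows", "data": {"steps": [{"dp": [-0.003,0,0.0062],"twist": 0,"gripper": -1},{"dp": [-0.003,0,0.0062],"twist": 0,"gripper": -1},{"dp": [-0.003,0,0.0062],"twist": 0,"gripper": -1},{"dp": [0,0,0],"twist": 0,"gripper": -1}]}}

```text
time: 15.35
ee_pos: [0.5696, -0.2046, 0.2161]
orientation: [-3.141, 0.003, 0.047]
wrist_force: [-0.4, -1.5, 3.8]
finger_gap: 0.0098
grip_force: 63.4
```

```bash
python3 tilt2.py
```

```text
n 16503 tilt 10.43 b 0.1837 nose top edge tool x,z 0.0999 0.2021 y [-0.0265  0.0264]
world: nose top edge [ 0.6694 -0.1999  0.0141] nose bottom edge [ 0.6687 -0.1999  0.0101] eye far edge bottom [ 0.6363 -0.2015  0.0161] grip end bottom [ 0.5572 -0.2052  0.0307]
tcp [ 0.5696 -0.2046  0.2162] F [-1.2 -2.7  3.4] t 15.4
```

Call:
{"op": "send_rows", "data": {"steps": [{"dp": [-0.003,0,0.006],"twist": 0,"gripper": -1},{"dp": [-0.003,0,0.006],"twist": 0,"gripper": -1},{"dp": [-0.002,0,0.006],"twist": 0,"gripper": -1},{"dp": [0,0,0.004],"twist": 0,"gripper": -1},{"dp": [0,0,0],"twist": 0,"gripper": -1}]}}

```text
time: 16.02
ee_pos: [0.566, -0.2045, 0.2053]
orientation: [-3.141, 0.002, 0.047]
wrist_force: [-3.5, -0.7, 4.3]
finger_gap: 0.0102
grip_force: 64.2
```

```bash
python3 tilt2.py
```

```text
n 15441 tilt 2.15 b 0.1837 nose top edge tool x,z 0.0886 0.187 y [-0.0248  0.0245]
world: nose top edge [ 0.6545 -0.2003  0.0184] nose bottom edge [ 0.6544 -0.2003  0.0144] eye far edge bottom [ 0.6214 -0.2019  0.0156] grip end bottom [ 0.5411 -0.2057  0.0186]
tcp [ 0.566  -0.2045  0.2054] F [-4.3 -0.9  5. ] t 16.075
```

It's laid down: tilt 2.2°, grip end on the lip. Now pushing home, away from the robot, with light down-pressure.

Call:
{"op": "send_rows", "data": {"steps": [{"dp": [0.005,0,0.001],"twist": 0,"gripper": -1},{"dp": [0.005,0,0.001],"twist": 0,"gripper": -1},{"dp": [0.005,0,0],"twist": 0,"gripper": -1},{"dp": [0.005,0,0],"twist": 0,"gripper": -1},{"dp": [0.004,0,0.001],"twist": 0,"gripper": -1},{"dp": [0,0,0],"twist": 0,"gripper": -1}]}}

```text
time: 16.82
ee_pos: [0.5783, -0.2038, 0.204]
orientation: [-3.141, 0.001, 0.047]
wrist_force: [-1.9, -0.5, 4.6]
finger_gap: 0.0097
grip_force: 64.2
```

```bash
python3 tilt2.py
```

```text
n 15402 tilt 1.28 b 0.1836 nose top edge tool x,z 0.0895 0.1856 y [-0.0249  0.0242]
world: nose top edge [ 0.6677 -0.1996  0.0184] nose bottom edge [ 0.6676 -0.1996  0.0144] eye far edge bottom [ 0.6346 -0.2012  0.0151] grip end bottom [ 0.5542 -0.2049  0.0169]
tcp [ 0.5783 -0.2038  0.204 ] F [-3.   1.   4.2] t 16.875
```

Call:
{"op": "send_rows", "data": {"steps": [{"dp": [0.003,0,0.001],"twist": 0,"gripper": -1},{"dp": [0.003,0,0.001],"twist": 0,"gripper": -1},{"dp": [0,0,0.002],"twist": 0,"gripper": -1},{"dp": [0,0,0],"twist": 0,"gripper": -1}]}}

```text
time: 17.38
ee_pos: [0.5803, -0.2039, 0.202]
orientation: [-3.14, 0.005, 0.047]
wrist_force: [-7.7, 0.1, 7.1]
finger_gap: 0.01
grip_force: 64.7
```

```bash
python3 tilt2.py
```

```text
n 15145 tilt 0.01 b 0.1835 nose top edge tool x,z 0.0894 0.1835 y [-0.0248  0.0241]
world: nose top edge [ 0.6695 -0.1996  0.0184] nose bottom edge [ 0.6695 -0.1996  0.0144] eye far edge bottom [ 0.6366 -0.2012  0.0145] grip end bottom [ 0.5562 -0.205   0.0145]
tcp [ 0.5803 -0.2038  0.2019] F [-7.1  0.2  7.7] t 17.425
```

It's flat (tilt 0.0°, underside on the deck) and stopped at the shank. Letting go and rising straight up.

Call:
{"op": "send_rows", "data": {"steps": [{"dp": [0,0,0],"twist": 0,"gripper": -0.3},{"dp": [0,0,0],"twist": 0,"gripper": -0.3},{"dp": [0,0,0],"twist": 0,"gripper": -0.3},{"dp": [0,0,-0.03],"twist": 0,"gripper": -0.3},{"dp": [0,0,-0.08],"twist": 0,"gripper": -0.3},{"dp": [0,0,-0.08],"twist": 0,"gripper": -0.3},{"dp": [0,0,0],"twist": 0,"gripper": -0.3},{"dp": [0,0,0],"twist": 0,"gripper": -0.3}]}}

```text
time: 18.42
ee_pos: [0.5814, -0.2039, 0.2978]
orientation: [3.141, -0.001, 0.047]
wrist_force: [-0.0, -0.7, -0.8]
finger_gap: 0.0297
grip_force: 0.0
```

Run:
```python
from h import *
c=cap('wrist'); d=cap('side'); s=env.get_state(); print(s['finger_gap'],s['grip_force'],s['wrist_force'])
cv2.imwrite('pics/g6.png',np.hstack([c['img'][:,160:480][:,:,::-1],cv2.resize(d['img'][150:270,310:430],(480,480),interpolation=cv2.INTER_CUBIC)[:,:,::-1]]))
zm=c['z_map']; vv,uu=np.mgrid[0:330:3,200:440:3]; Z=zm[vv,uu]
D=np.stack([(uu-c['cx'])/f(c)*Z,(vv-c['cy'])/f(c)*Z,Z],-1)@Rm(c).T+np.array(c['origin'])
ax=np.array([np.cos(.047),np.sin(.047)]); n=np.array([-ax[1],ax[0]]); r=D[...,:2]-np.array([.6393,-.2007])
X=-(r@ax); Y=-(r@n)
for x0,x1,y0,y1,t in [(20,26,-20,20,'bar'),(52,60,14,24,'gripL'),(52,60,-24,-14,'gripR'),(72,80,14,23,'endL'),(72,80,-23,-14,'endR'),(-34,-31,-30,30,'nose-deck'),(-26,-21,-20,20,'nosebar'),(20,50,32,36,'deckside'),(96,102,-20,20,'lip')]:
    m=(X*1e3>x0)&(X*1e3<x1)&(Y*1e3>y0)&(Y*1e3<y1)&(Z>0); print(t,m.sum(),np.median(D[...,2][m]).round(4) if m.sum() else None)
```

```text
0.02949779949116878 0.0 [-0.18574918  0.28001605 -1.13472624]
bar 66 0.018
gripL 22 0.0188
gripR 25 0.0191
endL 15 0.0185
endR 15 0.0186
nose-deck 68 0.0145
nosebar 66 0.0188
deckside 33 0.0146
lip 45 0.0172
```

View pics/g6.png

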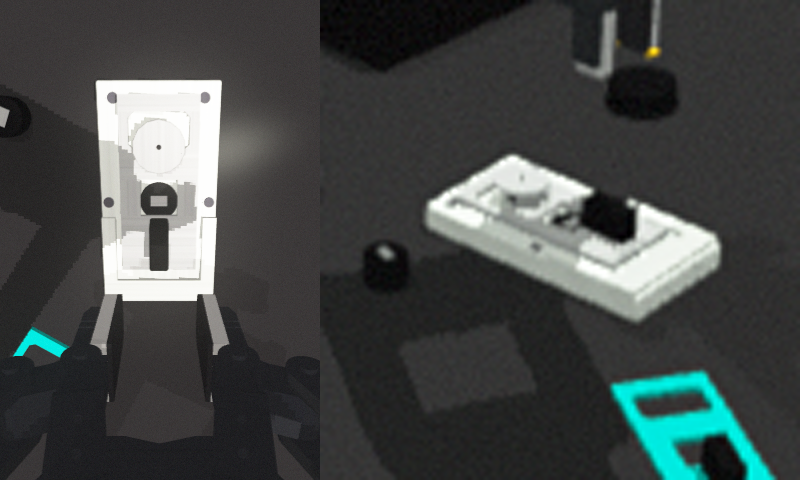

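The plate lies flat: top 18–19 mm all over, deck 14.6 mm. It sits behind the lip (row 278), its eye is round the stud (158,147), and the window is over the specimen (158,200). The gripper is clear. Handing in.

```bash
python3 -c "
from h import *
print(env.close_job())"
```

```text
the job is handed in; nothing more can be done
None
```

The window plate is locked on the carrier: it lies flat in the seat behind the end lip with its eye round the stud and its window over the specimen. It is released, no bystander was touched as far as I saw, and the job was handed in after about 18.5 s; the hand-in returned no verdict.

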